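Chock a tube on a sloping welding fixture and drop its stop pins

ROBOT

A 6-joint arm with a two-finger parallel gripper is mounted at the origin on the work surface. World frame = base frame: x ahead of the robot, y to its left, z up, the work surface at z = 0. Lengths are in m, angles in rad, forces in N, time in s.
With the tool pointing down it reaches from about 0.275 to 0.875 m from the base axis. Payload 12.5 kg.
Tool frame: the origin (TCP) lies between the finger pads; the fingertips stand 22 mm ahead of it and the grasp point (between the pads) lies 3 mm ahead of it; z points along the fingers, y is the line along which they close (so a half turn about z gives the same grasp; the last joint's range is limited). The gripper opens to 85 mm and grips with 20 to 120 N. Pads are 22 mm wide; open, the fingers measure 114 mm over their backs; the gripper's body (76 mm by 85 mm) begins 54 mm behind the grasp point. The pads swing forward as they close: fully open they stand 13 mm farther back than shut.
Start: joints at [-1.319, 0.351, 1.652, -0, 1.139, -0.085], TCP at [0.182, -0.519, 0.253] pointing down, gripper open.
Joint ranges: [-2.75, 2.75], [-0.79, 2.1], [0.01, 2.65], [-1.57, 4.71], [0.07, 3.14], [-2.87, 2.87]. Speed limits (rad/s): [2.22, 2.22, 2.79, 3.14, 3.14, 3.14].

INTERFACE

Orientations are given as a unit quaternion [w, x, y, z].
In Python, from plant import env, eyes gives the robot as it stands. Calls block until the motion is done:
- env.goto(position, orientation): joint-space move of the TCP to a pose.
- env.move_l(position, ori=None, max_speed=0.15, until_force=None): straight line of the TCP; ori=None keeps the orientation; max_speed is the mean speed in m/s. With until_force (N) it stops when the force on the tool has changed by that much, and returns True; else False.
- env.goto_joints(angles): joint-space move.
- env.set_gripper(opening, grip_force=None): finger opening in m; grip_force is the grip in N (None keeps the last); returns when the fingers have stopped.
- env.sleep(seconds).
- env.solve_ik(position, orientation): joint angles nearest the present ones, or None.
- eyes.capture(name): name is "side" or "top"; returns the picture (420x560x3 uint8, red, green, blue); there is no depth.
- eyes.camera_params(name): a dict with "vertical_fov" (degrees; the focal length in pixels is half the picture's height over the tangent of half this angle, whatever the lens; pixels are square), "cx", "cy" (the principal point, pixels), "xyz" and "attitude" of the camera in the world. Camera axes: x right, y down, z forward; pixel columns grow to the right and rows downward; lengths in m; the calibration is good to about 2 mm. A picture is of the moment at which its call begins. camera_params takes no time and is no camera call.
A pose or a line that the arm cannot do raises env.MotionError and nothing moves.
- env.finish_job(): hands the job in; it is judged then, once.
Readings, each from a call of its own:
- env.get_t(): time.
- env.get_joint_pos(): joint angles.
- env.get_qd(): joint speeds.
- env.get_tau(): joint torques, N m.
- env.get_position(): TCP position.
- env.get_ee_rot(): TCP orientation.
- env.get_contact_force(): force on the tool from outside, world axes, zero at the start.
- env.get_wrist_torque(): the same for the moment, N m.
- env.get_finger_gap(): finger opening in m.
- env.get_gripper_force(): force on a finger pad.
Only numpy, scipy, OpenCV 4.12 (cv2) and the standard library are available. Lean on these libraries where they do the work, as an engineer would, in place of code of your own. Each camera call takes 0.05 s, during which the arm holds its last target. There are 200 camera calls.

TASK

The round tube on the sloping fixture has to be held by a chock instead of the two stop pins. Clear the square offcut from in front of the tube into the grey tray, push the tall wedge chock (thin edge first, square to the tube) up the slope until it is snug against the middle of the tube's low side, and only then push the valve lever fully over, away from the robot, so that the pins drop and the tube rests still on the chock. Do not let the tube roll away, and leave the low shim wedge, the tin and the spray can where they are.

Things in the scene. Friction and masses are not known exactly. Their poses are not given: they have to be found in the camera images.
- fixture: Fixed dark steel plate, 200 (x) x 260 (y) mm. Its flat top slopes 7 degrees, rising along its own +x (roughly away from the robot); low edge towards the robot. Origin not tilted: at table height under the plate's centre, z vertical. The top is 37.3 mm above the origin at x = 0, 25 mm at the low edge, 49.6 mm at the high edge. The tube lies along the fixture's y.
- tube_center (a point): Centre of the loose steel tube, 60 mm outer diameter, 220 mm long, 0.65 to 1 kg, lying across the slope on the fixture, axis along its own y. At the start it leans against the two stop pins, its axis 30 mm off the sloping surface, the centre at fixture x = 21 mm, y about 0. Nothing but the pins keeps it from rolling down; a light push rolls it uphill.
- stop_pins (a joint): Two round steel stop pins, 14 mm diameter, standing 28 mm square out of the slope on the tube's low side, at fixture x = about -12 mm, y = -80 and +80 mm; between them is room for the chock. Value: how far they have sunk, 0 (up) to 0.030 m (below the surface); driven only by the valve lever, in proportion.
- chock_center (a point): Centre (half-way along and up) of the tall steel wedge chock: 70 long (its x) x 40 wide (y) x 34 mm high, 0.5 kg. Heel x = -35 to +4 mm: flat top, upright sides to grip across the 40 mm. Then the top falls at 45 degrees to a toe 3 mm high at x = +35. Starts flat on the table beside the fixture, turned up to 80 degrees. Snug on the tube, toe uphill: centre at fixture x = -27, z = 51 mm.
- offcut_center (a point): Centre of the loose offcut of square steel tube: 30 (its x) x 56 (its y) x 30 mm, 0.14 kg, open ends at +-y. It starts lying flat on the fixture's slope between the low edge and the tube, where the chock must go: centre at fixture x = -63 mm, its y along the fixture's y, 15 mm off the surface; between it and the tube about 40 mm is free at mid height.
- tray: Fixed grey open tray, 140 x 140 mm outside, 50 mm high, wall 4 mm; origin at the centre of its underside, z up. Stands at one of the four places beside the fixture.
- valve (a joint): Hand lever of the valve that drives the pins. 0: leaning 29 degrees towards the block's -x (towards the robot), pins up; 1.0 rad: fully over to the block's +x, leaning 29 degrees away, pins down. Turns about the block's y; light (about 1 N at the knob), stays where it is left.
- valve_tip (a point): Centre of the black ball knob, 26 mm diameter, on the end of the valve lever, 80 mm from the lever's pivot.
- valve_base: Fixed grey block of the valve, 70 (x) x 50 (y) x 25 mm high, at one of the four places beside the fixture; origin at the centre of its underside. The lever pivots about the block's y, 22 mm above the origin, and swings from -x to +x; its knob is at x = -38 mm, z = 92 mm at the start and x = +38 mm, z = 92 mm when fully over.
- shim: Bystander: low loose steel shim wedge, 70 x 40 mm and only 14 mm high, lying at one of the four places; origin at the centre of its underside. Not to be used or moved.
- tin: Bystander: loose tin with a lid, 66 mm diameter, 75 mm high, standing on the table between robot and fixture; origin at the centre of its underside.
- spray: Bystander: loose upright spray can, 54 mm diameter, 130 mm high, standing beyond the fixture's high edge; origin at the centre of its underside.
- tube: The tube itself, origin at its centre (same as tube_center).
- chock: The chock itself, origin at the centre of its underside.
- offcut: The offcut itself, origin at its centre (same as offcut_center).

How it is judged:
On the way, in this order (a step that is already met when the one before it is completed fails the run):
1. the chock stands toe uphill against the tube's low side (gap under about 8 mm) while the pins are still up (x of chock_center in the frame of fixture between -0.036 and -0.01 m and y of chock_center in the frame of fixture between -0.055 and 0.055 m and z of chock_center in the frame of fixture below 0.057 m and angle between the x axis of chock_center and the x axis of fixture, either way round below 0.25 rad and value of joint stop_pins below 0.004 m), for 0.2 s.
2. then the lever is fully over and the pins are down (value of joint valve above 0.9 rad and value of joint stop_pins above 0.0265 m), for 0.2 s.
At the end, for the whole second after the job is handed in: Pins down (lever past 0.9); tube still and square (0.15 rad) on the slope, at most 15 mm down or 20 mm up from its start, bearing on the chock (over 0.1 N); chock flat, square (0.25 rad), within 14 mm down or 17 mm up of snug, 55 mm of the middle; offcut in the tray (centre below 42 mm) (all of step 2 and x of chock_center in the frame of fixture between -0.041 and -0.01 m and y of chock_center in the frame of fixture between -0.055 and 0.055 m and z of chock_center in the frame of fixture below 0.057 m and angle between the x axis of chock_center and the x axis of fixture, either way round below 0.25 rad and x of tube_center in the frame of fixture between 0.006 and 0.042 m and y of tube_center in the frame of fixture between -0.025 and 0.025 m and z of tube_center in the frame of fixture above 0.062 m and angle between the y axis of tube_center and the y axis of fixture, either way round below 0.15 rad and contact force between chock and tube above 0.1 N and linear speed of each of tube, chock below 0.01 m/s and x of offcut_center in the frame of tray between -0.068 and 0.068 m and y of offcut_center in the frame of tray between -0.068 and 0.068 m and z of offcut_center in the frame of tray below 0.042 m and linear speed of offcut below 0.02 m/s); the robot touches nothing.
It fails at once if the tube rolls or is carried away (over 35 mm) (distance of tube_center from where it was at the start of the episode above 0.035 m).
It fails at once if the shim, the tin or the spray can is moved over 20 mm (distance of any of shim, tin, spray from where it was at the start of the episode above 0.02 m).
It also fails if it takes over 67 s, if anything falls off the work surface, if the arm or the gripper's body presses on something with over 40 N, if the wrist force passes 120 N, or if a joint passes its speed limit or range.

## Working session

There is one attempt and no reset: what is moved stays moved. The work goes in short steps, each a Python script; the robot and the scene stay as the last script left them, time stands still between calls to the robot, and variables do not carry over. Pictures are saved under pics/ and viewed, at most 10 in all, crops included, and the job is handed in when it is done.

```bash
mkdir -p pics; ls; python3 - <<'E'
from plant import env, eyes
import cv2
for n in("side","top"):
    im=eyes.capture(n); cv2.imwrite(f"pics/{n}0.png",cv2.resize(im[...,::-1],(800,600),interpolation=cv2.INTER_CUBIC)); cv2.imwrite(f"{n}0_raw.png",im[...,::-1]); print(n,eyes.camera_params(n))
print(env.get_t(),env.get_ee_rot(),env.get_position(),env.get_finger_gap())
E
```

```text
pics
side {'vertical_fov': 55.335180074141405, 'cx': 280.0201739543836, 'cy': 211.43068282068666, 'xyz': array([ 0.47010512, -0.85371394,  0.69595564]), 'attitude': array([-0.45519598,  0.88781408, -0.06340988,  0.02370567])}
top {'vertical_fov': 54.652579323223, 'cx': 274.8481867330272, 'cy': 209.81641743078697, 'xyz': array([ 5.30600213e-01, -9.28391268e-04,  9.89743006e-01]), 'attitude': array([-0.02080192,  0.70691923, -0.70691281,  0.01033286])}
0.1 [-5.00734083e-04  9.85854920e-01  1.67600186e-01 -5.37915130e-05] [ 0.18170468 -0.51884071  0.25283079] 0.08520626016608382
```

View pics/top0.png

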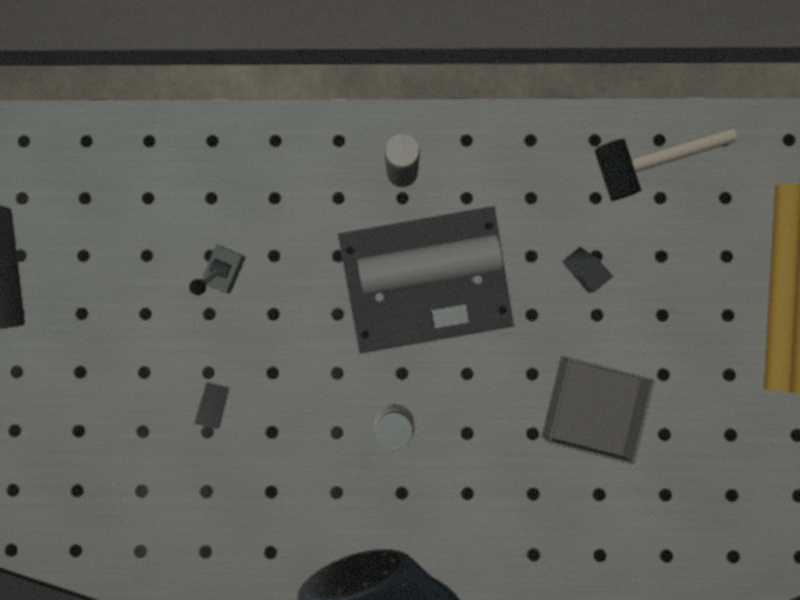

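View pics/side0.png

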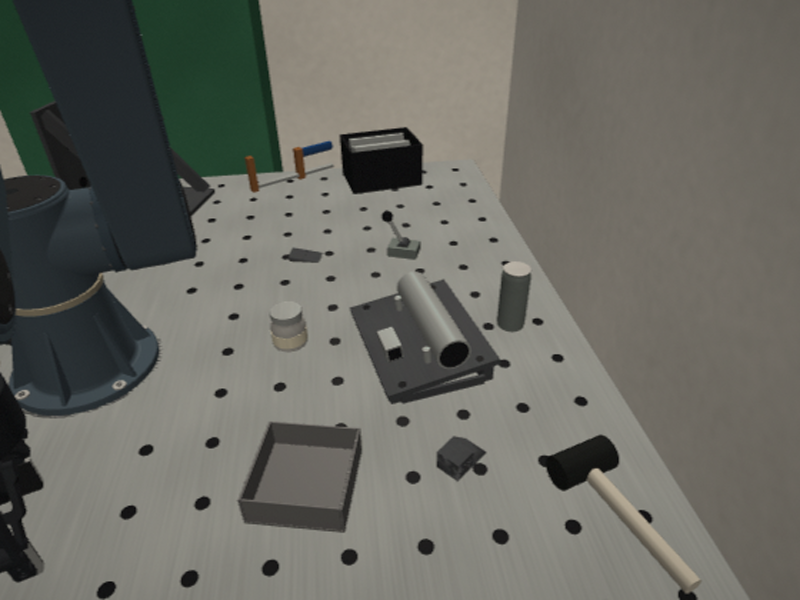

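```bash
cat > h.py <<'E'
import numpy as np, cv2
from plant import env, eyes
from scipy.spatial.transform import Rotation as R
def cam(n):
    p=eyes.camera_params(n); w,x,y,z=p["attitude"]
    return R.from_quat([x,y,z,w]).as_matrix(),p["xyz"],210/np.tan(np.radians(p["vertical_fov"]/2)),p["cx"],p["cy"]
def ray(n,u,v):
    M,c,f,cx,cy=cam(n); return c,M@np.array([(u-cx)/f,(v-cy)/f,1])
def atz(n,u,v,z):
    c,d=ray(n,u,v); return c+d*(z-c[2])/d[2]
def proj(n,P):
    M,c,f,cx,cy=cam(n); q=(np.atleast_2d(P)-c)@M; return np.c_[q[:,0]/q[:,2]*f+cx,q[:,1]/q[:,2]*f+cy]
def zoom(im,u0,v0,w,h,s):
    c=im[v0:v0+h,u0:u0+w].astype(float); lo,hi=np.percentile(c,1),np.percentile(c,99.5)
    c=(np.clip((c-lo)/(hi-lo),0,1)**.7*255).astype(np.uint8)
    c=cv2.resize(c,None,fx=s,fy=s,interpolation=cv2.INTER_CUBIC)
    for k in range(0,w,10):
        x=int((k+.5)*s); cv2.line(c,(x,0),(x,6),(0,255,255),1); cv2.putText(c,str(u0+k),(x,16),0,.35,(0,255,255),1)
    for k in range(0,h,10):
        y=int((k+.5)*s); cv2.line(c,(0,y),(6,y),(0,255,255),1); cv2.putText(c,str(v0+k),(8,y+4),0,.35,(0,255,255),1)
    return c
def quat(yaw):  # tool down, closing line (y) at angle yaw from world y
    # tool x=(c,s,0), y=(s,-c,0), z=-z
    q=(R.from_euler('z',yaw)*R.from_euler('x',np.pi)).as_quat(); return np.array([q[3],*q[:3]])
E
python3 - <<'E'
from h import *
t=cv2.imread("top0_raw.png"); s=cv2.imread("side0_raw.png")
cv2.imwrite("pics/a.png",zoom(t,233,140,132,112,5))
cv2.imwrite("pics/b.png",np.vstack([np.hstack([zoom(t,386,170,50,37,8),zoom(t,130,168,50,37,8)]),np.hstack([zoom(s,298,300,50,37,8),zoom(s,255,145,50,37,8)])]))
print(atz("top",411,189,0),atz("top",155,188,0.0),atz("top",418,287,0))
E
```

```text
[ 0.62477179 -0.31731898  0.        ] [0.62790858 0.30795417 0.        ] [ 3.88277604e-01 -3.30682799e-01 -1.11022302e-16]
```

View pics/a.png

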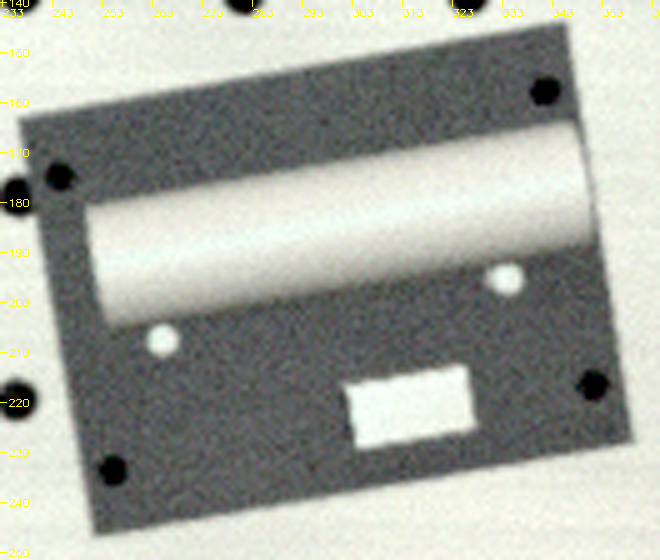

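View pics/b.png

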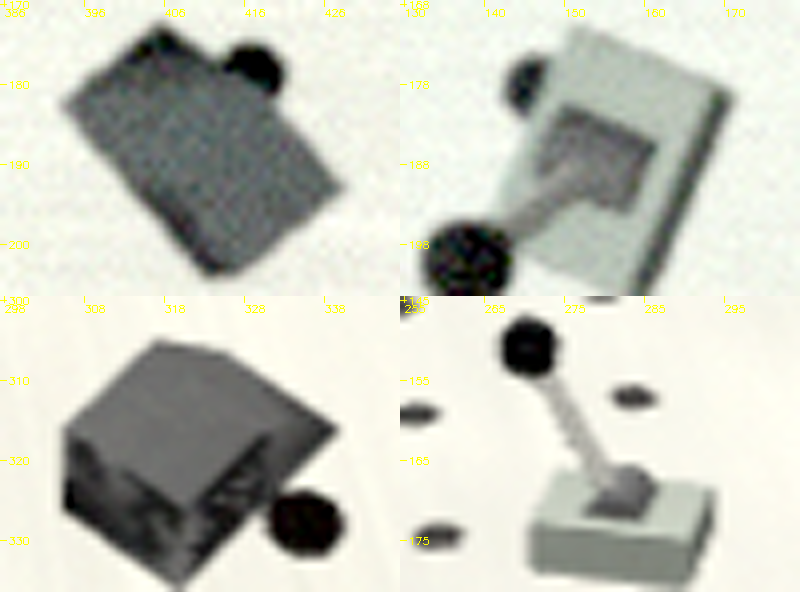

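The top view shows the fixture corners at raw px (236,163), (346,144), (359,228) and (251,246), with the offcut near (316,221). The chock's toe points +x+y, its outline spans raw (394,183)–(428,193), and the knob is at top (138,200) and side (270,151). Next I'll fit the poses.

```bash
cat > fit.py <<'E'
from h import *
from scipy.optimize import least_squares
import json
def fit(obs,x0):
    # obs: list (cam, local xyz, pixel)
    def res(p):
        c,s=np.cos(p[2]),np.sin(p[2]); M=np.array([[c,-s,0],[s,c,0],[0,0,1]])
        return np.concatenate([proj(n,M@np.array(l)+[p[0],p[1],0])[0]-uv for n,l,uv in obs])
    r=least_squares(res,x0,loss='soft_l1'); print(np.round(r.x,4),np.degrees(r.x[2]).round(1),np.round(res(r.x).reshape(-1,2),1).tolist()); return r.x.tolist()
A=lambda x,y:np.array([233+x/5-.5,140+y/5-.5])
T1=lambda x,y:np.array([386+x/8-.5,170+y/8-.5])
T2=lambda x,y:np.array([130+(x-400)/8-.5,168+y/8-.5])
S1=lambda x,y:np.array([298+x/8-.5,300+(y-296)/8-.5])
S2=lambda x,y:np.array([255+(x-400)/8-.5,145+(y-296)/8-.5])
O=lambda x,y:np.array([x*.7-.15,y*.7-.15])
fx=fit([("top",(.1,.13,.0496),A(20,118)),("top",(.1,-.13,.0496),A(567,25)),("top",(-.1,-.13,.025),A(633,441)),("top",(-.1,.13,.025),A(95,535)),
 ("top",(-.0154,.08,.0636),A(163,340)),("top",(-.0154,-.08,.0636),A(506,279)),
 ("side",(.1,-.13,.0496),O(498,359)),("side",(-.1,-.13,.025),O(391,400)),("side",(-.1,.13,.025),O(350,307))],[.63,0,.17])
of=fit([("top",(-.015,.028,.03+.0279),A(357,449)),("top",(-.015,-.028,.03+.0279),A(477,429)),("top",(.015,-.028,.03+.0315),A(466,366)),("top",(.015,.028,.03+.0315),A(345,384))],[.57,0,.17])
ck=fit([("top",(.035,.02,.003),T1(64,105)),("top",(-.035,-.02,.034),T1(342,187)),("top",(.035,-.02,.003),T1(165,28)),
 ("side",(-.035,.02,.034),S1(64,428)),("side",(-.035,-.02,.034),S1(185,508)),("side",(.004,-.02,.034),S1(268,432)),("side",(-.035,.02,0),S1(64,512)),("side",(-.035,-.02,0),S1(178,588)),("side",(.035,-.02,.002),S1(338,430)),("side",(.035,.02,.003),S1(222,352)),("side",(.004,.02,.034),S1(157,340))],[.625,-.317,.7])
va=fit([("top",(.035,.025,.025),T2(572,26)),("top",(.035,-.025,.025),T2(718,92)),("top",(-.038,0,.092),T2(468,262)),("side",(-.038,0,.092),S2(528,346)),
 ("side",(-.035,-.025,.025),S2(530,522)),("side",(.035,-.025,.025),S2(690,535)),("side",(.035,.025,.025),S2(715,488))],[.628,.308,-.4])
tr=fit([("top",(.07,-.07,.05),O(653,378)),("top",(-.07,-.07,.05),O(634,462)),("top",(.07,.07,.05),O(565,357)),("side",(-.07,.07,.05),O(271,424)),("side",(.07,.07,.05),O(361,430)),("side",(.07,-.07,.05),O(350,513)),("side",(-.07,-.07,.05),O(241,500))],[.39,-.33,-.2])
json.dump(dict(fx=fx,of=of,ck=ck,va=va,tr=tr),open("poses.json","w"))
c,s=np.cos(fx[2]),np.sin(fx[2]); d=np.array(of[:2])-fx[:2]; print("offcut in fixture",c*d[0]+s*d[1],-s*d[0]+c*d[1])
E
python3 fit.py
```

```text
[ 0.6056 -0.0415  0.1745] 10.0 [[-0.6, -0.2], [-0.0, -1.1], [0.4, 0.5], [-0.2, 0.7], [0.2, 0.1], [0.7, 0.1], [2.0, -0.1], [-2.1, -2.5], [0.3, 0.2]]
[ 0.5462 -0.0783  0.1627] 9.3 [[-0.2, 0.1], [-0.0, 0.1], [0.1, -0.3], [0.1, 0.1]]
[ 0.625  -0.3103  0.683 ] 39.1 [[-0.7, 0.2], [0.6, 0.8], [-0.6, -0.5], [-0.2, -0.2], [-0.2, 0.5], [1.2, -1.4], [-0.5, -0.1], [0.0, 1.1], [0.3, 0.2], [0.1, 0.0], [0.0, 0.1]]
[ 0.6248  0.3022 -0.4091] -23.4 [[-0.4, 0.0], [0.3, 0.0], [-0.2, 0.7], [0.7, 0.3], [-0.3, -0.1], [0.1, 1.0], [0.7, -0.5]]
[ 0.3978 -0.3202 -0.2303] -13.2 [[0.4, -1.4], [0.7, 0.1], [1.9, -0.8], [-0.6, -2.2], [0.7, -2.4], [-2.9, -2.8], [-0.5, 0.7]]
offcut in fixture -0.06486155113842988 -0.02593036514285594
```

```bash
cat >> h.py <<'E'
import json
try: P=json.load(open("poses.json"))
except Exception: P={}
T7=np.tan(np.radians(7)); RF=R.from_euler('zy',[0,0])
def wq(r): q=r.as_quat(); return np.array([q[3],*q[:3]])
def slope(x,y,h,extra=0):
    """TCP pose over fixture point x,y, h above the surface along its normal; extra = turn of tool about normal"""
    fx=P["fx"]; r=R.from_euler('z',fx[2])*R.from_euler('y',-np.radians(7))
    p=R.from_euler('z',fx[2]).apply([x,y,.0373+x*T7])+[fx[0],fx[1],0]+r.apply([0,0,h])
    return p, wq(r*R.from_euler('z',extra)*R.from_euler('x',np.pi))
def loc(k,x,y,z):
    f=P[k]; return R.from_euler('z',f[2]).apply([x,y,0])+[f[0],f[1],z]
def snap(n,name,u0=0,v0=0,w=560,h=420,s=1.4):
    im=eyes.capture(n)[...,::-1]; cv2.imwrite("pics/"+name,zoom(im,u0,v0,w,h,s)); return im
E
python3 - <<'E'
from h import *
env.set_gripper(.056,40)
x,y=-.064,-.026
p,q=slope(x,y,.11,np.pi/2); env.goto(p,q)
p,q=slope(x,y,.026); print("hit",env.move_l(p,max_speed=.08,until_force=8), env.get_position()-p)
env.set_gripper(.02,40); print(env.get_finger_gap(),env.get_gripper_force(),env.get_t())
p,_=slope(x,y,.15); env.move_l(p,max_speed=.2)
print(env.get_finger_gap())
q=quat(P["tr"][2]+np.pi/2)
env.goto(loc("tr",0,0,.16),q); env.move_l(loc("tr",0,0,.042),max_speed=.12,until_force=8)
print(env.get_position(),env.get_contact_force())
env.set_gripper(.06); env.move_l(loc("tr",0,0,.17),max_speed=.25)
print(env.get_t(),env.get_contact_force())
yw=P["ck"][2]
env.set_gripper(.07); env.goto(loc("ck",-.015,0,.12),quat(yw))
snap("side","c.png",150,200,280,210,2.8); print(env.get_t())
E
```

```text
hit False [ 2.66986487e-04 -6.33485854e-05  4.79828013e-04]
0.029099133254916493 40.326712131500244 4.125
0.02917679698624571
[ 0.39817118 -0.32045648  0.04261673] [-0.64327856 -0.78791787 -1.3314775 ]
8.1417 [ 0.22381982  0.70566127 -1.55667021]
9.35
```

View pics/c.png

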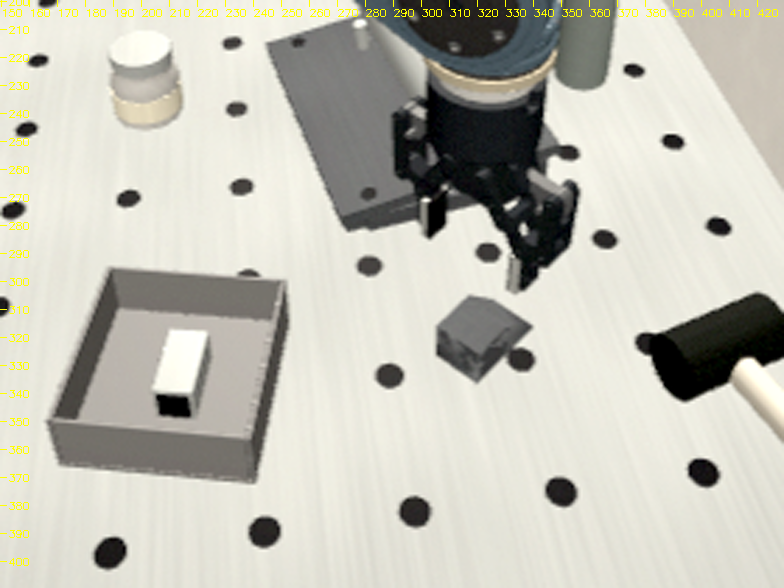

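The offcut now lies flat in the tray (side px ~215,333), and the open fingers straddle the chock (side px ~322,320) across its width. Next I'll grip the chock and set it on the slope.

```bash
python3 - <<'E'
from h import *
p=loc("ck",-.015,0,.027); print("hit",env.move_l(p,max_speed=.08,until_force=8),env.get_position()-p)
env.set_gripper(.03,60); print(env.get_finger_gap(),env.get_gripper_force())
env.move_l(loc("ck",-.015,0,.20),max_speed=.2); print(env.get_finger_gap(),env.get_contact_force())
x,h0=-.062,.027     # chock centre target; TCP sits 15 mm behind it
def tcp(xc,h): return slope(xc-.015*np.cos(np.radians(7)),0,h)
p,q=tcp(x,.10); env.goto(p,q)
f0=env.get_contact_force()
p,q=tcp(x,h0+.004); env.move_l(p,max_speed=.06)
im=snap("side","d.png",210,160,150,112,5.3); snap("top","d2.png",210,120,170,150,4); print(f0,env.get_contact_force(),env.get_t(),env.get_position()-p)
E
```

```text
hit False [ 0.00030941 -0.00017884  0.00061724]
0.0391528289339819 62.4702787399292
0.03921599451557278 [-0.05531705  0.53260463 -5.02881643]
[-0.53962327 -0.58408056 -5.23346867] [-0.37618313 -0.44628183 -4.33062508] 14.5667 [ 1.59145875e-04 -4.10231710e-05  3.45825779e-04]
```

View pics/d.png

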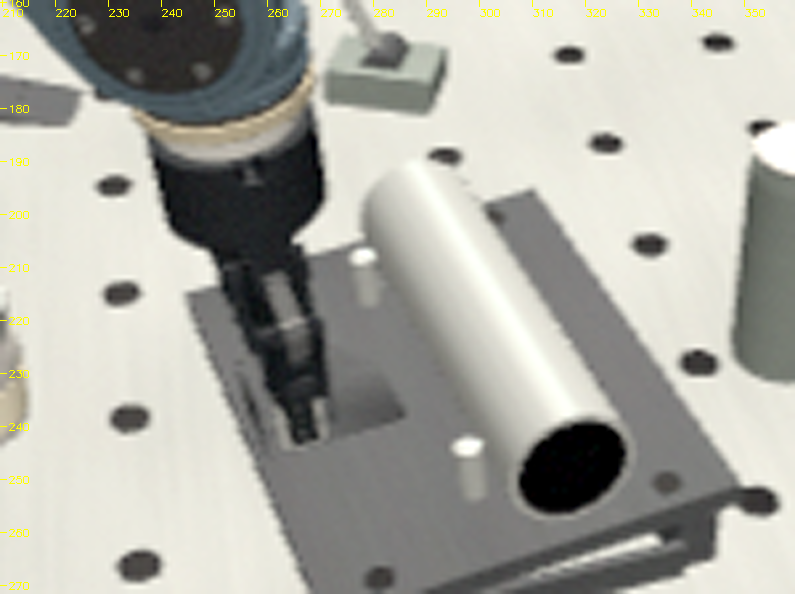

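The side view shows the chock square on the slope with its toe corner at about (286,237), clear of the tube. The pin tops are at (278,208) and (298,244). I'll cross-check this against the fixture fit.

```bash
python3 - <<'E'
from h import *
D=lambda x,y:np.array([210+x/5.3-.5,160+y/5.3-.5])
print("toe r", proj("side",slope(-.062+.035,-.02,.007)[0])[0],"obs",D(406,412))
print("toe l", proj("side",slope(-.062+.035,.02,.007)[0])[0],"obs",D(372,360))
for l,o in(((-.012-.028*.122,.08,.028),D(363,257)),((-.0154,-.08,.028),D(467,446))):
    print("pin",proj("side",slope(-.012,l[1],.028)[0])[0],o)
for l,o in(((-.1,.13),D(187,293)),((.1,.13),D(534,190)),((.1,-.13),D(739,486))): print("corner",proj("side",slope(*l,0)[0])[0],o)
for y,o in((-.11,D(572,467)),): print("tube end",proj("side",slope(.021+.03*np.sin(np.radians(7)),y,.03)[0])[0],o)
a=proj("side",slope(0,0,0)[0])[0]; print("px per 10mm in x",proj("side",slope(.01,0,0)[0])[0]-a,"y",proj("side",slope(0,.01,0)[0])[0]-a)
E
```

```text
toe r [285.88011441 237.27358828] obs [286.10377358 237.23584906]
toe l [281.10831852 228.1524768 ] obs [279.68867925 227.4245283 ]
pin [278.60329092 207.87558338] [277.99056604 207.99056604]
pin [298.48726077 243.90411321] [297.61320755 243.6509434 ]
corner [245.11846424 214.95480876] [244.78301887 214.78301887]
corner [311.19746139 195.03269328] [310.25471698 195.3490566 ]
corner [350.40134706 251.09155374] [348.93396226 251.19811321]
tube end [317.21291257 246.3858617 ] [317.4245283  247.61320755]
px per 10mm in x [ 3.59051067 -1.13176512] y [-1.24792712 -2.23645913]
```

```bash
python3 - <<'E'
from h import *
def tcp(xc,h): return slope(xc-.015*np.cos(np.radians(7)),0,h)
print("contact",env.move_l(tcp(-.062,.022)[0],max_speed=.015,until_force=4))
n=tcp(0,1)[0]-tcp(0,0)[0]; h=float((env.get_position()-tcp(-.062,0)[0])@n); print("h",h); h+=.0006
ax=tcp(1,0)[0]-tcp(0,0)[0]; ax/=np.linalg.norm(ax)
env.move_l(tcp(-.062,h)[0],max_speed=.02); f0=env.get_contact_force()
env.move_l(tcp(-.036,h)[0],max_speed=.03)
for x in(-.036,-.033,-.031,-.029,-.027,-.025):
    env.move_l(tcp(x,h)[0],max_speed=.02); env.sleep(.1); f=env.get_contact_force()-f0; print(x,np.round([f@ax,f@n],2))
snap("side","e.png",210,160,150,112,5.3); print(env.get_t())
E
```

```text
contact True
h 0.02748746669275094
-0.036 [-0.75 -0.31]
-0.033 [-0.04 -1.  ]
-0.031 [-0.03 -0.48]
-0.029 [ 0.46 -0.75]
-0.027 [-0.64 -2.46]
-0.025 [-1.28 -1.92]
18.4167
```

View pics/e.png

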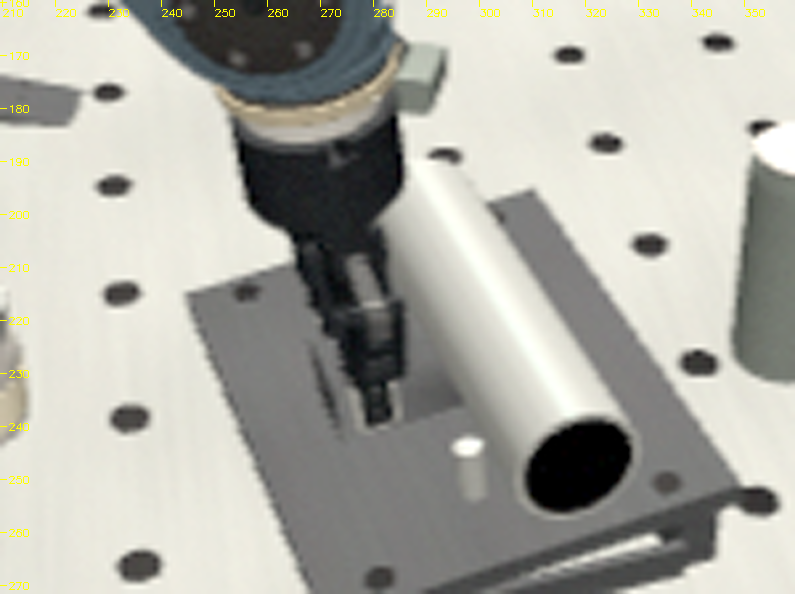

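The tube has moved about 1 px (~2.5 mm) uphill, so the chock is snug against it and square. Now I'll release the chock and push the lever over.

```bash
python3 - <<'E'
from h import *
def tcp(xc,h): return slope(xc-.015*np.cos(np.radians(7)),0,h)
print(env.move_l(tcp(-.025,.0255)[0],max_speed=.01,until_force=4))
env.set_gripper(.062); env.sleep(.3)
env.move_l(tcp(-.027,.16)[0],max_speed=.12); print(env.get_t())
env.set_gripper(0,20)
q=quat(P["va"][2]+np.pi)
env.goto(loc("va",-.09,0,.22),q); env.sleep(.1)
snap("top","f.png",130,120,240,140,3.3)
env.move_l(loc("va",-.09,0,.103),max_speed=.12); print(env.get_t(),env.get_finger_gap())
E
```

```text
True
20.5417
24.0333 -0.00017450716776180856
```

View pics/f.png

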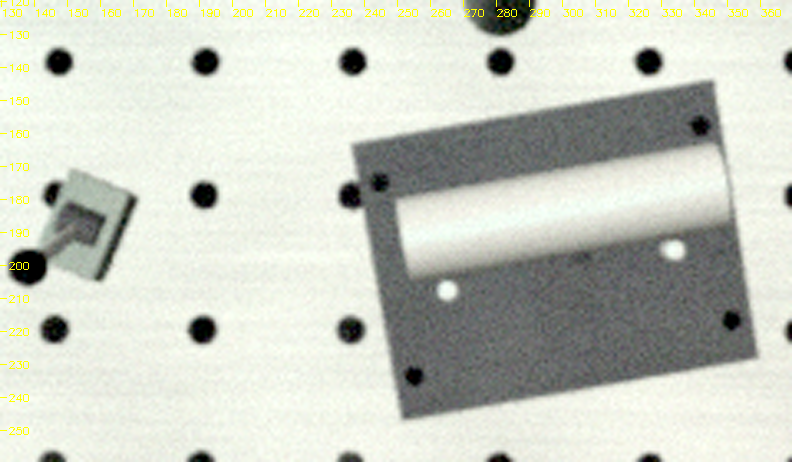

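The tube lies a little uphill of the pins, but the chock blends into the plate in this view. I'll confirm from the side before touching the lever.

```bash
python3 - <<'E'
from h import *
im=eyes.capture("side")[...,::-1].copy(); im=(255*(np.clip(im/255.,0,.6)/.6)**.6).astype(np.uint8)
cv2.imwrite("pics/g.png",zoom(im,230,130,130,130,4.6))
E
```

```text
(no output)
```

View pics/g.png

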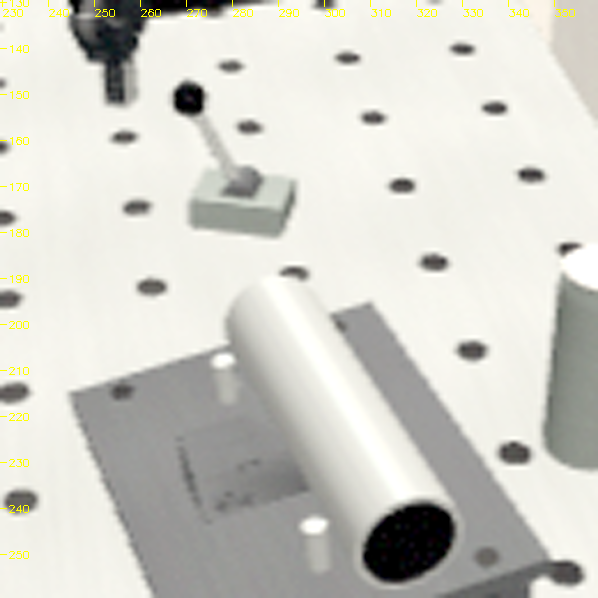

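The chock stands flat and square with its toe under the tube (side px ~265–298, 220–242). The closed fingers are behind the knob at (269,151), ready to push.

```bash
python3 - <<'E'
from h import *
r=env.move_l(loc("va",.030,0,.103),max_speed=.05,until_force=7)
p=env.get_position(); d=R.from_euler('z',-P["va"][2]).apply(p-np.array([*P["va"][:2],0]))
print(r,d,env.get_contact_force(),env.get_t())
env.sleep(.3)
env.move_l(loc("va",d[0]-.05,0,.103),max_speed=.1); env.move_l(loc("va",d[0]-.07,0,.25),max_speed=.2); env.sleep(.5)
im=eyes.capture("side")[...,::-1].copy(); im=(255*(np.clip(im/255.,0,.6)/.6)**.6).astype(np.uint8)
cv2.imwrite("pics/i.png",zoom(im,230,130,130,130,4.6)); print(env.get_t())
E
```

```text
True [ 0.01491708 -0.00015967  0.10235668] [-2.76710292  1.98636694  2.53920099] 25.9417
28.3333
```

View pics/i.png

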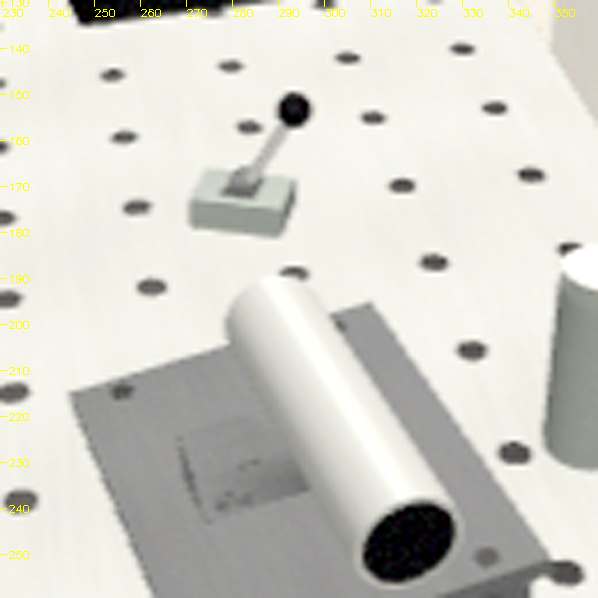

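The pins are down, the lever is fully over (knob at ~293,153; TCP stopped at the expected +15 mm), and the tube has not moved on the chock. I'll hand the job in.

```bash
python3 - <<'E'
from h import *
print(proj("side",loc("va",.038,0,.092)))
print(env.finish_job())
E
```

```text
[[293.74400432 153.64975923]]
the job is handed in; nothing more can be done
None
```

The job is handed in, though the judge returned no verdict: the offcut is in the tray, the chock is snug and square under the tube, the lever is fully over with the pins down, and the tube is resting on the chock; it took about 28 s of the 67 s allowed.

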